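# Turn the warming plate down and lift off the tray of rolls

## Robot

A 6-joint arm with a two-finger parallel gripper is mounted at the origin on the work surface. World frame = base frame: x ahead of the robot, y to its left, z up, the work surface at z = 0. Lengths are in m, angles in rad, forces in N, time in s.
With the tool pointing down it reaches from about 0.325 to 0.9 m from the base axis. Payload 6.1 kg.
Tool frame: the origin (TCP) lies midway between the tips of the shut fingers; the grasp point (between the pads) lies 19 mm behind it; z points along the fingers, y is the line along which they close (so a half turn about z gives the same grasp; the last joint's range is limited). The gripper opens to 85 mm and grips with 20 to 120 N. Pads are 22 mm wide; open, the fingers measure 114 mm over their backs; the gripper's body (76 mm by 85 mm) begins 54 mm behind the grasp point. The pads swing forward as they close: fully open they stand 13 mm farther back than shut.
Start: joints at [-1.287, 0.22, 1.526, -0, 1.395, -0.126], TCP at [0.249, -0.573, 0.231] pointing down, gripper open.
Joint ranges: [-2.98, 2.98], [-0.91, 2.08], [0.09, 2.57], [-1.24, 4.39], [0.2, 2.65], [-2.68, 2.68]. Speed limits (rad/s): [2.57, 2.57, 3.01, 3.14, 3.14, 3.14].

## Interface

Orientations are given as a unit quaternion [x, y, z, w].
In Python, from bench import ctrl gives the robot as it stands.
- The arm moves only by the tool drive_tool, never from a script. Its argument "motion" is text: rows parted by semicolons, each of 7 numbers parted by spaces: the shift along the tool's x, y, z in m, then the turn, a rotation vector about the tool's x, y, z in degrees, then the opening, from 0 (shut) to 1 (fully open). A call has 1 to 10 rows; each row shifts and turns the commanded pose from where the row before left it, along the tool's axes as they then stand; what a row does not reach is not made up. A row lasts 1/12 s, in which the tool goes at most 41.7 mm and 7.16 degrees, less where a joint would pass 70% of its speed; a pose out of reach is approached as far as the arm can. A call with a gripper value outside its range is refused whole. The fingers move at their own pace and stop on an object; the grip force is fixed at half the most. Time passes only in rows, so rows that do not move let the fingers close. It gives the time, the measured TCP pose, the force, the opening and the grip force at its end, in the units of the state.
- ctrl.get_obs(): the state, without advancing time (a new reading comes with each control period).
- ctrl.grab_frame(name): name is "side" or "top"; returns the picture (400x640x3 uint8, red, green, blue); there is no depth.
- ctrl.calibration(name): a dict with "K" (3x3 intrinsics, pixels), "rvec" (rotation vector, rad) and "tvec" (3), from world to camera coordinates, as OpenCV has them. Camera axes: x right, y down, z forward; pixel columns grow to the right and rows downward; lengths in m; the calibration is good to about 2 mm. A picture is of the moment at which its call begins. calibration takes no time and is no camera call.
- ctrl.job_done(): hands the job in; it is judged then, once.
The state is a dict: "time_s": time; "joint_pos": joint angles; "dq": joint speeds; "joint_torque": joint torques, N m; "position": TCP position; "eef_rot": TCP orientation; "force": force on the tool from outside, world axes, zero at the start; "wrist_torque": the same for the moment, N m; "finger_gap": finger opening in m; "finger_force": force on a finger pad.
Only numpy, scipy, OpenCV 4.12 (cv2) and the standard library are available. Lean on these libraries where they do the work, as an engineer would, in place of code of your own. Each camera call takes 0.05 s, during which the arm holds its last target. There are 200 camera calls.

## Task

Turn the warming plate's knob back down until its white pointer is at the green mark. Then lift the tray of rolls by its wooden handle about 10 cm or more clear of the plate and hold it there level and still with all four rolls on it; finish while holding it in the air. Leave the jam jar, the loaf and the mug alone.

Things in the scene. Friction and masses are not known exactly. Their poses are not given: they have to be found in the camera images.
- warmer: Fixed steel warming plate unit, 300 (x) by 370 (y) by 60 mm high. Origin: centre of its underside, on the counter; x to its back, y to its left, z up. A black plate 284 x 240 mm, top at 66 mm, covers its left part (centre y = +60 mm). On its right, on a flat grey panel at 61 mm, is the knob, its axis at x = -40, y = -130 mm.
- plate_centre (a point): Centre of the black plate's top face (66 mm above the counter). Axes as the unit's.
- thermostat (a joint): Thermostat knob angle, 0 to 4.2 rad, growing clockwise from above; at 0 the white pointer looks along the unit's -x. Flat marks around it every 0.7 rad: white, the last two red, a wider green one at 1.4. It starts beyond the green mark (1.95 to 2.8): turning down is anticlockwise from above. Light friction (0.03 N m) holds it; no spring.
- thermostat_grip (a point): On the knob's upright axis, at the height to grip (97 mm above the counter). The knob: a black disc 52 mm wide, 8 mm thick, with an upright bar grip across it, 49 mm long, 14 mm thick, from 72 to 104 mm above the counter. The bar lies along this point's x, which turns with the knob; the white pointer line is on top of its -x end.
- green_mark (a point): Centre of the green mark (16 x 11 mm, flat), 45.5 mm from the knob's axis.
- tray: Loose aluminium tray, 240 (x) by 190 (y) mm, floor 5 mm thick, rim 15 mm high, 0.25 to 0.49 kg, flat on the black plate. Origin: centre of its underside; z up. Two thin posts (8 mm, at x = +-68 mm) carry a wooden handle bar over its middle.
- tray_grip (a point): Centre of the wooden handle bar, 85 mm above the tray's underside. The bar lies along x (the tray's axes), 150 mm long, 14 mm thick, 18 mm high. Between it and the tray floor there is 71 mm of free height.
- roll0: One of four loose round crusty bread rolls on the tray, rigid, 66 mm diameter, 42 mm high, 35 to 70 g, two on each side of the handle. Origin: centre of its flat underside.
- roll1: One of four loose round crusty bread rolls on the tray, rigid, 66 mm diameter, 42 mm high, 35 to 70 g, two on each side of the handle. Origin: centre of its flat underside.
- roll2: One of four loose round crusty bread rolls on the tray, rigid, 66 mm diameter, 42 mm high, 35 to 70 g, two on each side of the handle. Origin: centre of its flat underside.
- roll3: One of four loose round crusty bread rolls on the tray, rigid, 66 mm diameter, 42 mm high, 35 to 70 g, two on each side of the handle. Origin: centre of its flat underside.
- jam_jar: Bystander: red jam jar with brass cap, 44 mm diameter, 60 mm high, standing on the unit's grey panel behind the knob. Origin: centre of its underside.
- loaf: Bystander: loaf of bread, 140 (x) x 75 x 79 mm, on a wooden board (180 x 170 x 15 mm) beside the unit. Origin: centre of its underside.
- mug: Bystander: blue mug, 80 mm diameter, 90 mm high, handle at its +y, on the counter beside the unit. Origin: centre of its underside.
Mind the look-alikes: they are no part of the job. What is shaped like the roll0 but pink is not meant. What is shaped like the roll1 but blue is not meant.

How it is judged:
By the outcome, as a careful person would: the job done as asked, in the order asked, and still so for the second after the job is handed in, while the arm keeps its last pose, push and grip.
It also fails if it takes over 51 s, if anything falls off the work surface, if the arm or the gripper's body presses on something with over 40 N, if the wrist force passes 120 N, or if a joint passes its speed limit or range.

## Working session

There is one attempt and no reset: what is moved stays moved. The work goes in short steps, Python scripts to look and compute and a tool call to move; the robot and the scene stay as the last step left them, time stands still between calls to the robot, and variables do not carry over. Pictures are saved under pics/ and viewed, at most 10 in all, crops included, and the job is handed in when it is done.

Besides the shell and the picture viewer there is one more tool, called after "Emit:" as name(argument=value, ...) on one line, values as JSON. drive_tool: Moves the arm, as the interface text tells. Its arguments: {"type":"object","properties":{"motion":{"type":"string"}},"required":["motion"]}

```bash
mkdir -p pics; python3 - <<'E'
from bench import ctrl
import cv2
for n in("top","side"):
    cv2.imwrite(f"pics/{n}0.png",ctrl.grab_frame(n)[:,:,::-1])
    c=ctrl.calibration(n);print(n,c)
o=ctrl.get_obs();print(o)
E
```

```text
top {'K': array([[482.08827255,   0.        , 321.33873607],
       [  0.        , 482.08827255, 196.67542872],
       [  0.        ,   0.        ,   1.        ]]), 'rvec': array([ 2.21992646, -1.98089644,  0.22028076]), 'tvec': array([-0.06591382,  0.6092023 ,  1.23814284])}
side {'K': array([[422.45193099,   0.        , 323.82446174],
       [  0.        , 422.45193099, 197.53329009],
       [  0.        ,   0.        ,   1.        ]]), 'rvec': array([ 0.84654254, -2.52175948,  1.08735214]), 'tvec': array([0.48432493, 0.32307309, 1.22511913])}
{'time_s': 0.1, 'joint_pos': array([-1.28706702e+00,  2.21191086e-01,  1.52751025e+00,  3.63857522e-05,
        1.39470458e+00, -1.26117696e-01]), 'dq': array([-1.08794715e-03, -1.84662957e-03, -1.46225104e-03,  1.19779680e-03,
       -1.20581742e-05, -6.12656684e-04]), 'joint_torque': array([ 6.88985510e-04, -4.98245680e+01, -3.90545690e+01, -3.51465369e-04,
        5.75842729e-03, -5.94654523e-06]), 'position': array([ 0.24888436, -0.57270418,  0.23027432]), 'eef_rot': array([ 9.79076804e-01,  2.03489041e-01, -5.35206050e-05, -9.05224664e-04]), 'force': array([ 0.15572138, -0.22765918, -0.10814169]), 'wrist_torque': array([-0.02476202,  0.04751949, -0.0232725 ]), 'finger_force': 0.0, 'finger_gap': 0.08534102252687299}
```

View pics/top0.png

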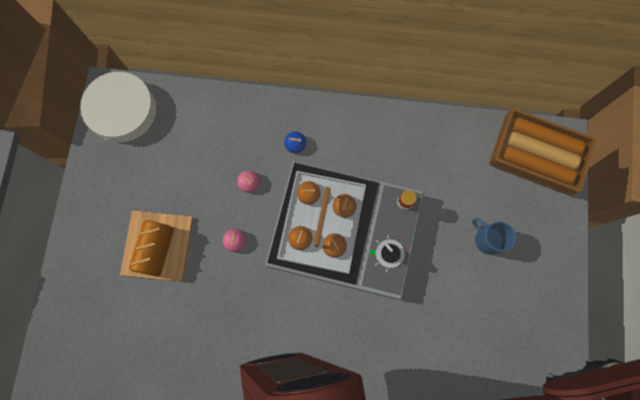

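View pics/side0.png

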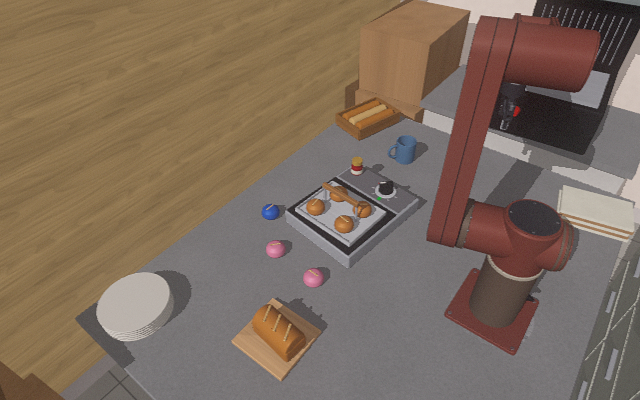

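The top picture shows the unit at about (345,230), the knob at about (390,253), the green mark at about (374,253) and the handle running from (326,190) to (318,245). The side picture shows the handle at about (343,196) and the knob at about (386,189). I'll enlarge both.

```bash
python3 - <<'E'
import cv2
a=cv2.imread("pics/top0.png");b=cv2.imread("pics/side0.png")
cv2.imwrite("pics/tc.png",cv2.resize(a[155:305,260:430],None,fx=4,fy=4,interpolation=cv2.INTER_CUBIC))
k=cv2.resize(a[228:278,362:417],None,fx=10,fy=10,interpolation=cv2.INTER_CUBIC)
cv2.imwrite("pics/kc.png",k)
cv2.imwrite("pics/sc.png",cv2.resize(b[150:265,280:425],None,fx=5,fy=5,interpolation=cv2.INTER_CUBIC))
E
```

```text
(no output)
```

View pics/tc.png

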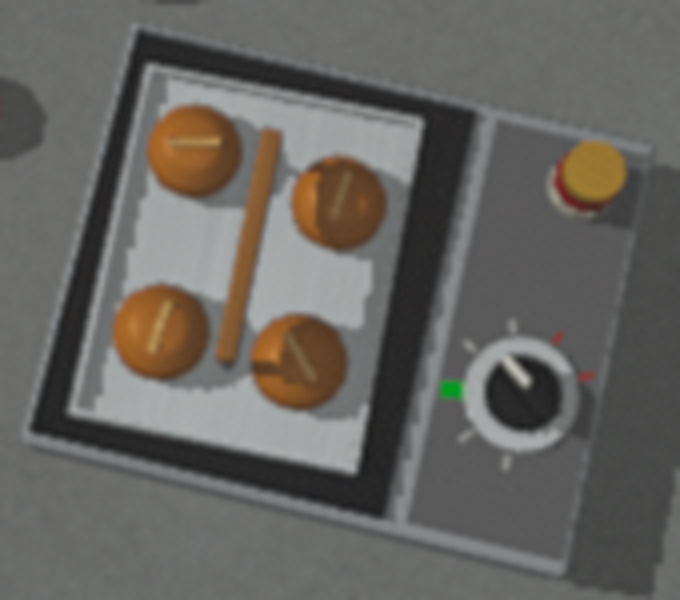

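View pics/kc.png

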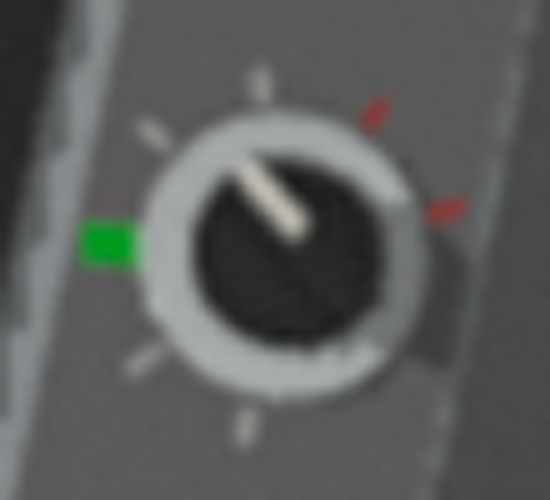

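View pics/sc.png

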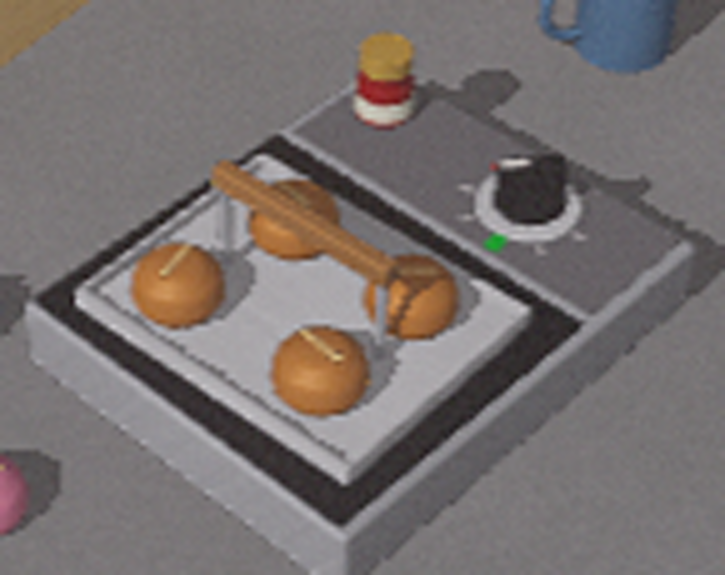

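The crops (top crop at 4x, knob crop at 10x) give these pixel positions:
- **Unit corners:** (135,28), (652,148), (565,572), (25,438).
- **Tray rim corners:** (147,66), (425,118), (358,474), (70,414).
- **Handle bar ends:** (271,131) and (228,352).
- **Knob:** green mark at (109,246), pointer from (240,165) to (300,230). The pointer sits at roughly the 2.1–2.3 rad angle.

```bash
cat >h.py <<'E'
import numpy as np,cv2
from bench import ctrl
from scipy.spatial.transform import Rotation as R
from scipy.optimize import least_squares
def ray(n,px,z):
    c=ctrl.calibration(n);M=R.from_rotvec(c["rvec"]).as_matrix();C=-M.T@c["tvec"]
    px=np.atleast_2d(px).astype(float);d=np.c_[px,np.ones(len(px))]@np.linalg.inv(c["K"]).T@M
    return C+d*((z-C[2])/d[:,2])[:,None]
def full(u,f,o): return (np.array(u,float)+.5)/f-.5+np.array(o)
def fit2(loc,w):
    f=lambda p:(p[:2]+np.array(loc)@np.array([[np.cos(p[2]),np.sin(p[2])],[-np.sin(p[2]),np.cos(p[2])]])-w[:,:2]).ravel()
    s=least_squares(f,[.5,-.2,0]);return s.x,np.abs(s.fun).max()
E
python3 - <<'E'
from h import *
T=(4,(260,155));K=(10,(362,228))
w=ray("top",full([(135,28),(652,148),(565,572),(25,438)],*T),.06)
p,e=fit2([(.15,.185),(.15,-.185),(-.15,-.185),(-.15,.185)],w);print("unit",p,e)
w=ray("top",full([(147,66),(425,118),(358,474),(70,414)],*T),.081)
q,e=fit2([(.12,.095),(.12,-.095),(-.12,-.095),(-.12,.095)],w);print("tray",q,e)
h=ray("top",full([(271,131),(228,352)],*T),.160);print("handle",h,h.mean(0),np.linalg.norm(h[0]-h[1]),np.arctan2(*(h[0]-h[1])[1::-1]))
hs=ray("side",full([(225,168),(388,272)],5,(280,150)),.160);print("side handle",hs,hs.mean(0),np.arctan2(*(hs[0]-hs[1])[1::-1]))
m=ray("top",full([(247,427),(148,360),(109,246),(155,134),(260,85),(375,113),(447,210)],*K),.061)
a=np.arange(7)*.7
r,e=fit2(np.c_[-.0455*np.cos(a),.0455*np.sin(a)],m);print("dial",r,e)
c,s=np.cos(p[2]),np.sin(p[2]);print("axis from unit",p[:2]+np.array([[c,-s],[s,c]])@[-.04,-.13])
pt=ray("top",full([(240,165),(300,230)],*K),.104);d=pt[0]-pt[1]
print("ptr",pt); 
ax=r[:2]
for v in (d[:2],pt[0,:2]-ax): 
    b=np.arctan2(v[1],v[0])-r[2]; print("thermo",(np.pi-b)%(2*np.pi))
o=ctrl.get_obs();print(R.from_quat(o["eef_rot"]).as_matrix().round(3))
E
```

```text
unit [ 0.53763519 -0.07030731 -0.12552881] 0.005780343020460266
tray [ 0.54505408 -0.00631696 -0.08540387] 0.0010368340854571834
handle [[ 6.17790814e-01 -1.06740166e-02  1.60000000e-01]
 [ 4.76144059e-01  1.69337640e-04  1.60000000e-01]] [ 0.54696744 -0.00525234  0.16      ] 0.1420611893488811 -0.07640307023818083
side handle [[ 0.61069402 -0.00852551  0.16      ]
 [ 0.46874517  0.00925213  0.16      ]] [5.39719598e-01 3.63307540e-04 1.60000000e-01] -0.12459108508243827
dial [ 0.48230806 -0.19392147 -0.12303648] 0.0008752315157672941
axis from unit [ 0.481674   -0.19427645]
ptr [[ 0.49936248 -0.17530612  0.104     ]
 [ 0.48445564 -0.19201559  0.104     ]]
thermo 2.176203883561324
thermo 2.189424990839543
[[ 0.917  0.398 -0.   ]
 [ 0.398 -0.917  0.002]
 [ 0.    -0.002 -1.   ]]
```

Emit:
drive_tool(motion="0.03 -0.021 0 0 0 0 0.6;0.03 -0.021 0 0 0 0 0.6;0.03 -0.021 0 0 0 0 0.6;0.03 -0.021 0 0 0 0 0.6;0.03 -0.021 0 0 0 0 0.6;0.03 -0.021 0 0 0 0 0.6;0.03 -0.021 0 0 0 0 0.6;0.03 -0.021 0 0 0 0 0.6;0.03 -0.021 0 0 0 0 0.6;0.03 -0.021 0 0 0 0 0.6")

```text
time_s: 0.93
position: [0.4409, -0.2593, 0.231]
eef_rot: [0.979, 0.203, -0.0, -0.0]
force: [1.7, 0.3, 0.3]
finger_gap: 0.0508
finger_force: 0.0
```

Emit:
drive_tool(motion="0.03 -0.021 0 0 0 0 0.5;0.03 -0.021 0 0 0 0 0.5;0 0 0 0 0 -6.2 0.5;0 0 0 0 0 -6.2 0.5;0 0 0 0 0 -6.2 0.5;0 0 0 0 0 -6.2 0.5;0 0 0 0 0 0 0.5;0 0 0 0 0 0 0.5")

```text
time_s: 1.6
position: [0.4786, -0.1985, 0.2309]
eef_rot: [0.913, 0.408, -0.0, -0.0]
force: [-0.7, -0.9, 1.2]
finger_gap: 0.0427
finger_force: 0.0
```

```bash
cat >>h.py <<'E'
def to(pos,yaw):
    "tool-frame shift, and turn (rotvec deg), to reach pos with tool x at world yaw (deg), tool down"
    o=ctrl.get_obs();r=R.from_quat(o["eef_rot"]);c,s=np.cos(np.radians(yaw)),np.sin(np.radians(yaw))
    t=R.from_matrix(np.array([[c,s,0],[s,-c,0],[0,0,-1.]]))
    print(o["time_s"],"pos",o["position"].round(4),"yaw",np.degrees(np.arctan2(*r.as_matrix()[1::-1,0])).round(2),"F",o["force"].round(1),"gap",o["finger_gap"].round(4),"ff",o["finger_force"],"q",o["joint_pos"].round(2))
    print("shift",r.inv().apply(np.array(pos)-o["position"]).round(4),"turn",np.degrees((r.inv()*t).as_rotvec()).round(2))
E
python3 -c "
from h import *
to((.482,-.194,.13),48.3)"
```

```text
Traceback (most recent call last):
  File "h.py", line 17, in to
    print(o["time_s"],"pos",o["position"].round(4),"yaw",np.degrees(np.arctan2(*r.as_matrix()[1::-1,0])).round(2),"F",o["force"].round(1),"gap",o["finger_gap"].round(4),"ff",o["finger_force"],"q",o["joint_pos"].round(2))
                                                                                                                                                ^^^^^^^^^^^^^^^^^^^^^
AttributeError: 'float' object has no attribute 'round'
```

Emit:
drive_tool(motion="0.0055 -0.0005 0.02 0 0 0 0.5;0 0 0.025 0 0 0 0.5;0 0 0.025 0 0 0 0.5;0 0 0.025 0 0 0 0.5;0 0 0.02 0 0 0 0.5;0 0 0 0 0 0 0.5;0 0 0 0 0 0 0.5")

```text
time_s: 2.18
position: [0.4811, -0.1938, 0.1153]
eef_rot: [0.913, 0.408, -0.001, -0.001]
force: [-0.4, -0.6, 0.3]
finger_gap: 0.0428
finger_force: 0.0
```

```bash
sed -i 's/o\["finger_gap"\].round(4)/round(o["finger_gap"],4)/' h.py
python3 -c "
from h import *
to((.482,-.194,.08),48.3)
a=cv2.resize(ctrl.grab_frame('top')[215:285,350:430,::-1],None,fx=5,fy=5,interpolation=2)
b=cv2.resize(ctrl.grab_frame('side')[150:220,340:420,::-1],None,fx=5,fy=5,interpolation=2)
cv2.imwrite('pics/g1.png',cv2.hconcat([a,b]))"
```

```text
2.1833 pos [ 0.4811 -0.1938  0.1153] yaw 48.15 F [-0.4 -0.6  0.3] gap 0.0428 ff 0.0 q [-0.54  0.09  1.91  0.    1.15  0.2 ]
shift [0.0005 0.0009 0.0353] turn [-0.18  0.03 -0.15]
```

View pics/g1.png

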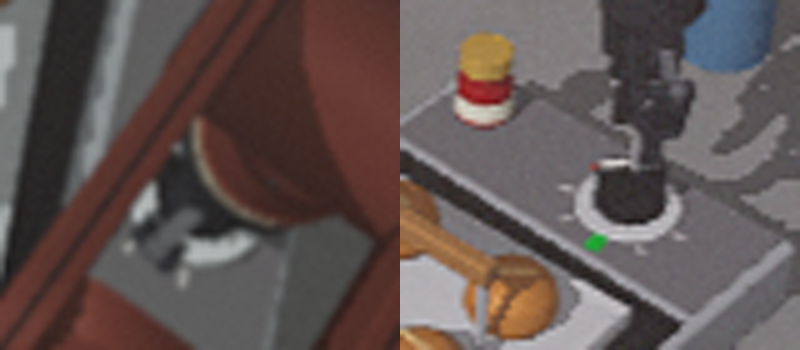

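The top view is mostly hidden by the arm. In the side view the fingers stand over the knob at (630,170), with the pointer between them. I'll descend and close.

Emit:
drive_tool(motion="0.0005 0.001 0.012 0 0 0 0.5;0 0 0.012 0 0 0 0.5;0 0 0.011 0 0 0 0.5;0 0 0 0 0 0 0;0 0 0 0 0 0 0;0 0 0 0 0 0 0;0 0 0 0 0 0 0;0 0 0 0 0 0 0;0 0 0 0 0 0 0;0 0 0 0 0 0 0")

```text
time_s: 3.12
position: [0.4808, -0.1931, 0.0804]
eef_rot: [0.913, 0.409, -0.002, -0.002]
force: [-6.9, 3.2, 0.8]
finger_gap: 0.013
finger_force: 59.9
```

```bash
python3 -c "
from h import *
to((.482,-.194,.08),48.3);print(ctrl.get_obs()['wrist_torque'])"
```

```text
3.1167 pos [ 0.4808 -0.1931  0.0804] yaw 48.29 F [-6.9  3.2  0.8] gap 0.013 ff 59.882546067237854 q [-0.53  0.14  1.93 -0.    1.09  0.19]
shift [0.0001 0.0014 0.0003] turn [-0.34  0.08 -0.01]
[ 4.93671047e-01  9.79816724e-01 -1.84433482e-04]
```

Emit:
drive_tool(motion="0 0 0 0 0 -5 0;0 0 0 0 0 -5 0;0 0 0 0 0 -5 0;0 0 0 0 0 -5 0;0 0 0 0 0 -5 0;0 0 0 0 0 -5 0;0 0 0 0 0 -5 0;0 0 0 0 0 -5 0;0 0 0 0 0 -4.4 0;0 0 0 0 0 0 0")

```text
time_s: 3.95
position: [0.4811, -0.1932, 0.0803]
eef_rot: [0.689, 0.725, -0.001, -0.003]
force: [-6.6, 2.9, -0.1]
finger_gap: 0.0131
finger_force: 59.7
```

Emit:
drive_tool(motion="0 0 0 0 0 0 0;0 0 0 0 0 0 0")

```text
time_s: 4.12
position: [0.4811, -0.1932, 0.0803]
eef_rot: [0.69, 0.724, -0.001, -0.003]
force: [-5.0, 2.9, -0.8]
finger_gap: 0.0129
finger_force: 59.7
```

```bash
python3 -c "
from h import *
to((.482,-.194,.08),92.7);print(ctrl.get_obs()['wrist_torque'])"
```

```text
4.1167 pos [ 0.4811 -0.1932  0.0803] yaw 92.69 F [-5.   2.9 -0.8] gap 0.0129 ff 59.69813525676727 q [-0.53  0.14  1.93  0.    1.08 -0.58]
shift [-0.0008  0.0008  0.0003] turn [-0.26 -0.17 -0.01]
[0.48815725 0.73906825 0.01411358]
```

Emit:
drive_tool(motion="0 0 0 0 0 0 0.5;0 0 0 0 0 0 0.5;0 0 0 0 0 0 0.5;0 0 0 0 0 0 0.5;0 0 0 0 0 0 0.5;0 0 -0.015 0 0 0 0.5;0 0 -0.03 0 0 0 0.5;0 0 -0.035 0 0 0 0.5;0 0 -0.035 0 0 0 0.5;0 0 -0.035 0 0 0 0.5")

```text
time_s: 4.95
position: [0.483, -0.1944, 0.233]
eef_rot: [0.69, 0.723, 0.0, 0.0]
force: [0.8, -0.8, -0.3]
finger_gap: 0.0425
finger_force: 0.0
```

```bash
python3 -c "
from h import *
to((.545,-.005,.23),-5+180);to((.545,-.005,.23),-5)"
```

```text
4.95 pos [ 0.483  -0.1944  0.233 ] yaw 92.68 F [ 0.8 -0.8 -0.3] gap 0.0425 ff 0.0 q [-0.53 -0.03  1.79  0.    1.38 -0.58]
shift [0.1863 0.0708 0.003 ] turn [ 0.000e+00  1.000e-02 -8.232e+01]
4.95 pos [ 0.483  -0.1944  0.233 ] yaw 92.68 F [ 0.8 -0.8 -0.3] gap 0.0425 ff 0.0 q [-0.53 -0.03  1.79  0.    1.38 -0.58]
shift [0.1863 0.0708 0.003 ] turn [ 1.000e-02 -0.000e+00  9.768e+01]
```

Emit:
drive_tool(motion="0.0233 0.0088 0 0 0 0 1;0.0233 0.0088 0 0 0 0 1;0.0233 0.0088 0 0 0 0 1;0.0233 0.0088 0 0 0 0 1;0.0233 0.0088 0 0 0 0 1;0.0233 0.0088 0 0 0 0 1;0.0233 0.0088 0 0 0 0 1;0.0233 0.0088 0 0 0 0 1;0 0 0 0 0 -7 1;0 0 0 0 0 -7 1")

```text
time_s: 5.78
position: [0.5452, -0.0035, 0.2314]
eef_rot: [0.594, 0.805, 0.0, 0.0]
force: [-0.2, -0.4, -0.7]
finger_gap: 0.0854
finger_force: 0.0
```

Emit:
drive_tool(motion="0 0 0 0 0 -7 1;0 0 0 0 0 -7 1;0 0 0 0 0 -7 1;0 0 0 0 0 -7 1;0 0 0 0 0 -7 1;0 0 0 0 0 -7 1;0 0 0 0 0 -7 1;0 0 0 0 0 -7 1;0 0 0 0 0 -7 1;0 0 0 0 0 -5 1")

```text
time_s: 6.62
position: [0.5449, -0.0051, 0.2315]
eef_rot: [0.043, 0.999, -0.0, 0.0]
force: [0.5, -0.1, -0.6]
finger_gap: 0.0855
finger_force: 0.0
```

```bash
python3 -c "
from h import *
to((.545,-.005,.18),-5+180)
a=cv2.resize(ctrl.grab_frame('top')[220:285,350:430,::-1],None,fx=5,fy=5,interpolation=2)
b=cv2.resize(ctrl.grab_frame('side')[155:220,320:400,::-1],None,fx=5,fy=5,interpolation=2)
cv2.imwrite('pics/g2.png',cv2.hconcat([a,b]))"
```

```text
6.6167 pos [ 0.5449 -0.0051  0.2315] yaw 175.03 F [ 0.5 -0.1 -0.6] gap 0.0855 ff 0.0 q [-0.15  0.03  1.74  0.    1.38 -1.64]
shift [-0.      0.0001  0.0515] turn [-0.    0.03  0.03]
```

View pics/g2.png

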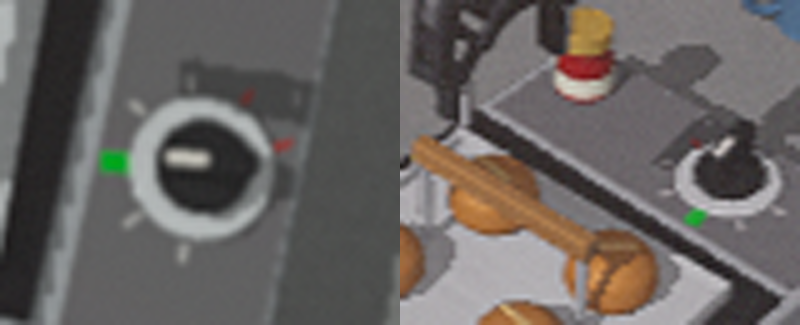

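The top crop shows the pointer from (165,157) to (210,159), aimed at the green mark at (114,162). I'll check its angle.

```bash
python3 -c "
from h import *
p=ray('top',full([(165,157),(210,159)],5,(350,220)),.104);d=p[0]-p[1]
ax=np.array([.4823,-.1939])
for v in (d[:2],p[0,:2]-ax):
    print((np.pi-(np.arctan2(v[1],v[0])+.123))%6.283)
print(p, ray('top',full((114,162),5,(350,220)),.061))"
```

```text
1.3785408596003474
1.382923381871403
[[ 0.48070164 -0.16929623  0.104     ]
 [ 0.4822988  -0.19232127  0.104     ]] [[ 0.48009964 -0.14775184  0.061     ]]
```

Emit:
drive_tool(motion="0 0 0.02 0 0 0 1;0 0 0.025 0 0 0 1;0 0 0.025 0 0 0 1;0 0 0.02 0 0 0 1;0 0 0.0095 0 0 0 1;0 0 0 0 0 0 0.5;0 0 0 0 0 0 0.5;0 0 0 0 0 0 0.4;0 0 0 0 0 0 0.4;0 0 0 0 0 0 0.4")

```text
time_s: 7.55
position: [0.5458, -0.0052, 0.1334]
eef_rot: [0.047, 0.999, -0.0, 0.001]
force: [-0.0, -0.8, -0.0]
finger_gap: 0.0345
finger_force: 0.0
```

```bash
python3 -c "
from h import *
to((.545,-.005,.132),-5+180)
b=cv2.resize(ctrl.grab_frame('side')[150:250,290:390,::-1],None,fx=4,fy=4,interpolation=2)
a=cv2.resize(ctrl.grab_frame('top')[170:270,270:370,::-1],None,fx=4,fy=4,interpolation=2)
cv2.imwrite('pics/g3.png',cv2.hconcat([a,b]))"
```

```text
7.55 pos [ 0.5458 -0.0052  0.1334] yaw 174.66 F [-0.  -0.8 -0. ] gap 0.0345 ff 0.0 q [-0.15  0.12  1.83  0.    1.19 -1.63]
shift [0.0008 0.0001 0.0014] turn [-0.01  0.15 -0.34]
```

View pics/g3.png

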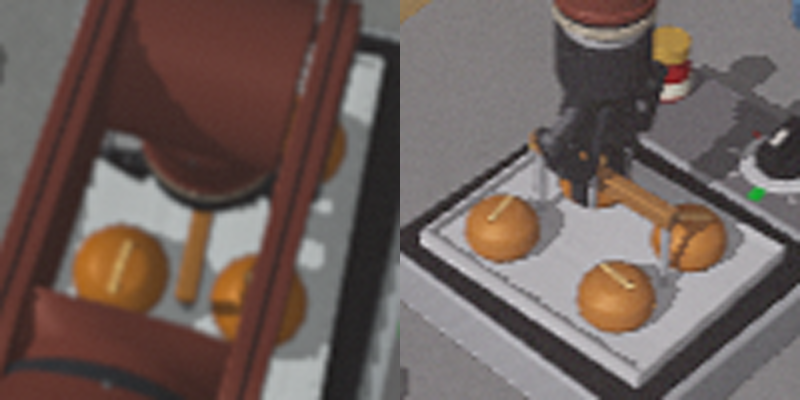

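In the side crop the fingers straddle the bar near its middle, with the near finger tip at (588,200) and the bar running from (535,140) to (675,215). I'll close and lift a little.

Emit:
drive_tool(motion="0 0 0.001 0 0 0 0;0 0 0 0 0 0 0;0 0 0 0 0 0 0;0 0 0 0 0 0 0;0 0 0 0 0 0 0;0 0 0 0 0 0 0;0 0 0 0 0 0 0")

```text
time_s: 8.23
position: [0.545, -0.0049, 0.1312]
eef_rot: [0.046, 0.999, 0.0, 0.0]
force: [-0.7, 1.2, 4.2]
finger_gap: 0.0131
finger_force: 59.5
```

Emit:
drive_tool(motion="0 0 -0.002 0 0 0 0;0 0 -0.004 0 0 0 0;0 0 -0.005 0 0 0 0;0 0 -0.005 0 0 0 0;0 0 -0.003 0 0 0 0;0 0 -0.001 0 0 0 0;0 0 0 0 0 0 0;0 0 0 0 0 0 0")

```text
time_s: 8.9
position: [0.5447, -0.0051, 0.1508]
eef_rot: [0.046, 0.999, -0.0, -0.0]
force: [0.4, -0.1, -4.0]
finger_gap: 0.0126
finger_force: 58.4
```

```bash
python3 -c "
from h import *
to((.545,-.005,.152),-5+180);print(ctrl.get_obs()['wrist_torque'])
b=cv2.resize(ctrl.grab_frame('side')[130:260,280:430,::-1],None,fx=5,fy=5,interpolation=2)
cv2.imwrite('pics/g4.png',b[:600])"
```

```text
8.9 pos [ 0.5447 -0.0051  0.1508] yaw 174.68 F [ 0.4 -0.1 -4. ] gap 0.0126 ff 58.413349986076355 q [-0.15  0.1   1.82 -0.    1.22 -1.63]
shift [-0.0003  0.0001 -0.0012] turn [-0.   -0.   -0.32]
[0.00979421 0.02783158 0.03393686]
```

View pics/g4.png

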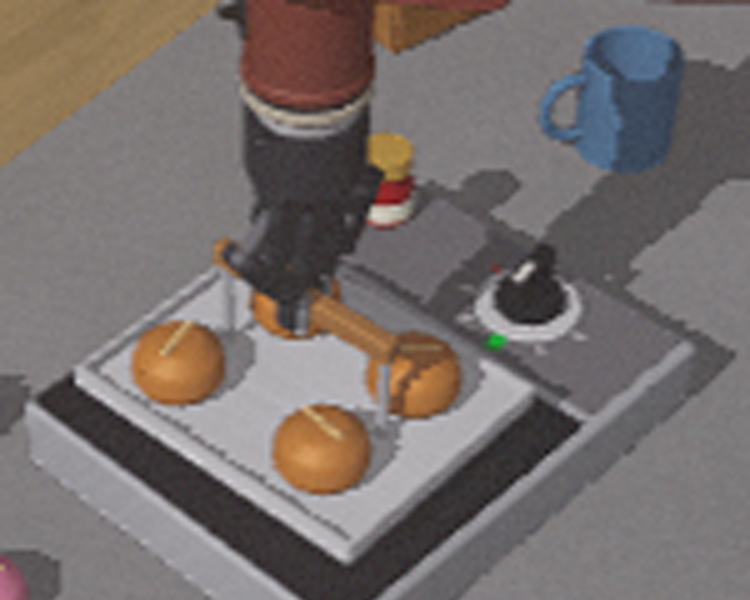

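The tray is clear of the plate and level, with all four rolls on it, the wrist moment near zero and the pointer at green. I'll lift gently to about 14 cm.

Emit:
drive_tool(motion="0 0 -0.003 0 0 0 0;0 0 -0.006 0 0 0 0;0 0 -0.009 0 0 0 0;0 0 -0.01 0 0 0 0;0 0 -0.01 0 0 0 0;0 0 -0.01 0 0 0 0;0 0 -0.01 0 0 0 0;0 0 -0.01 0 0 0 0;0 0 -0.01 0 0 0 0;0 0 -0.01 0 0 0 0")

```text
time_s: 9.78
position: [0.5448, -0.005, 0.24]
eef_rot: [0.046, 0.999, 0.0, 0.0]
force: [0.3, -0.2, -3.2]
finger_gap: 0.013
finger_force: 58.5
```

Emit:
drive_tool(motion="0 0 -0.01 0 0 0 0;0 0 -0.01 0 0 0 0;0 0 -0.008 0 0 0 0;0 0 -0.005 0 0 0 0;0 0 -0.002 0 0 0 0;0 0 0 0 0 0 0;0 0 0 0 0 0 0;0 0 0 0 0 0 0;0 0 0 0 0 0 0;0 0 0 0 0 0 0")

```text
time_s: 10.62
position: [0.5445, -0.005, 0.2732]
eef_rot: [0.046, 0.999, 0.0, -0.001]
force: [-0.4, -0.4, -3.7]
finger_gap: 0.0131
finger_force: 58.4
```

```bash
python3 -c "
from h import *
to((.545,-.005,.275),-5+180);print(ctrl.get_obs()['wrist_torque'],abs(ctrl.get_obs()['dq']).max())
b=cv2.resize(ctrl.grab_frame('side')[90:260,260:440,::-1],None,fx=3.5,fy=3.5,interpolation=2)
cv2.imwrite('pics/g5.png',b)"
```

```text
10.6167 pos [ 0.5445 -0.005   0.2732] yaw 174.68 F [-0.4 -0.4 -3.7] gap 0.0131 ff 58.44557046890259 q [-0.15  0.    1.68  0.    1.46 -1.63]
shift [-0.0005  0.     -0.0018] turn [ 0.   -0.06 -0.32]
[ 0.04132192 -0.03634548 -0.02355049] 0.001993044369937504
```

View pics/g5.png

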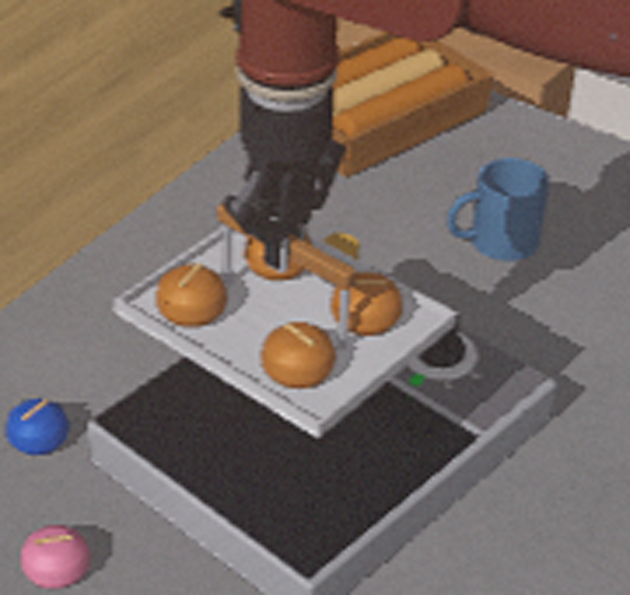

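The tray, around (285,330) in the crop, is held level about 14 cm above the plate with all four rolls on it. The arm is still.

```bash
python3 -c "
from bench import ctrl
print(ctrl.job_done())"
```

```text
the job is handed in; nothing more can be done
None
```

The knob is turned back to the green mark (about 1.38–1.39 rad measured, 1.4 wanted), and I handed the job in at about 11 s with the tray held still and level about 14 cm above the plate, all four rolls on it; the jam jar, loaf and mug were not touched.

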